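# Fan a pile of slide cases down the reading slope

### The arm

A 6-joint arm with a two-finger parallel gripper is mounted at the origin on the work surface. World frame = base frame: x ahead of the robot, y to its left, z up, the work surface at z = 0. Lengths are in m, angles in rad, forces in N, time in s.
With the tool pointing down it reaches from about 0.35 to 0.85 m from the base axis. Payload 8.1 kg.
Tool frame: the origin (TCP) lies midway between the tips of the shut fingers; the grasp point (between the pads) lies 19 mm behind it; z points along the fingers, y is the direction in which the jaws open and shut (so a half turn about z gives the same grasp; the last joint's range is limited). The gripper opens to 93 mm and grips with 3 to 60 N. Pads are 15 mm wide; open, the fingers measure 128 mm over their backs; the gripper's body (75 mm by 188 mm) begins 65 mm behind the grasp point.
Start: joints at [1.109, 0.13, 1.488, -0, 1.523, -0.085], TCP at [0.221, 0.558, 0.219] pointing down, gripper open.
Joint ranges: [-2.96, 2.96], [-0.89, 2.26], [0.02, 2.5], [-1.34, 4.48], [0, 2.73], [-2.66, 2.66]. Speed limits (rad/s): [2.39, 2.39, 2.79, 3.14, 3.14, 3.14].

### API

Orientations are given as a rotation vector (axis times angle).
In Python, from plant import robot gives the robot as it stands. The module is installed in compiled form; this text tells all that it offers.
- The arm moves only by the shell command python3 -m pendant 'ROWS' [FORCE]. ROWS is JSON, a list of rows, each an object with "translation": the shift along the tool's x, y, z in mm, a list of three; "twist": the turn, a rotation vector about the tool's x, y, z in rad, a list of three; "grip": the opening, from -1 (shut) to 1 (fully open). A call has exactly 10 rows; each row shifts and turns the pose as measured when the row begins, along the tool's axes as they then stand; what a row does not reach is not made up. A row lasts 1/10 s, in which the tool goes at most 50 mm and 8.59 degrees, less where a joint would pass 70% of its speed; a pose out of reach is approached as far as the arm can. A call is refused whole if a number of a shift passes 50 or a number of a turn 0.15, either way. A call with a gripper value outside its range is refused whole. The fingers move at their own pace and stop on an object; FORCE is the grip in N (left out, the last holds). Time passes only in rows, so rows that do not move let the fingers close, or fill a call up. It gives the time, the measured TCP pose, the force and the opening at its end, in the units of the state.
- robot.read_state(): the state, without advancing time (a new reading comes with each control period).
- robot.read_camera(name): name is "side" or "top" or "wrist"; returns (picture, depth): 480x640x3 uint8, red, green, blue; 480x640 float32, m along the optical axis (not along the pixel's ray), 0 where there is no reading.
- robot.camera_info(name): a dict with "vertical_fov" (degrees; the focal length in pixels is half the picture's height over the tangent of half this angle, whatever the lens; pixels are square), "cx", "cy" (the principal point, pixels), "cam_to_world" (4x4, takes a point from camera to world coordinates). Camera axes: x right, y up, looking along -z (the intrinsics and any distortion apply to the point x, -y, -z); pixel columns grow to the right and rows downward; lengths in m; the calibration is good to about 2 mm. A picture is of the moment at which its call begins: read the wrist's pose just before it. camera_info takes no time and is no camera call; for the wrist camera it gives the pose at the moment of the call.
- robot.close_job(): hands the job in, once; it reports no verdict.
The state is a dict: "t": time; "q": joint angles; "dq": joint speeds; "joint_torque": joint torques, N m; "tool_pos": TCP position; "orientation": TCP orientation; "force": force on the tool from outside, world axes, zero at the start; "wrist_torque": the same for the moment, N m; "opening": finger opening in m.
Only numpy, scipy, OpenCV 4.12 (cv2) and the standard library are available. Lean on these libraries where they do the work, as an engineer would, in place of code of your own. Each camera call takes 0.05 s, during which the arm holds its last target. There are 200 camera calls.

### The job

Take the loupe off the pile of slide cases and stand it upright on the bench. Lay the four cases out like roof slates up the reading slope: the lowest flat on the slope with its lower end against the front lip, and each further case lying flat, straight and squarely over the one beneath, with its lower end on the dark line of that case, so that the white label strip below the line shows and the rest stays covered. Leave the marker and the other things on the bench where they are.

Things in the scene. Friction and masses are not known exactly. Their poses are not given: they have to be found in the camera images.
- lip (a point): on the fixed grey reading slope (plane deck tilted up 0.26 rad, 250 mm wide, 285 mm long): middle of the front lip's inner face, on the deck's surface. x points up the slope along the deck, y across it, z is the deck's normal. The lip spans the low end, near the robot; it stands 8 mm above the deck, 4 mm thick. Friction is 0.5 to 0.7: things stay where they are left on the deck.
- case_1: flat closed blue plastic slide case, 160 (x) x 88 (y) x 10 mm thick (z), about 110 g, too wide to grip. Origin at its centre, half-way through its thickness; z is its upper face's normal. Lower end at x = -80 mm, upper end at +80. A white label covers the first 30 mm of the upper face, up to a dark line across it at x = -50 mm. Lowest of the pile, it lies on the deck some way above the lip.
- case_2: slide case exactly like case_1, origin and axes likewise (centre; x from the label end towards the other, z up from its face). It starts lying on case_1, roughly over it: up to 7 mm and 0.06 rad out.
- case_3: slide case exactly like case_1, origin and axes likewise (centre; x from the label end towards the other, z up from its face). It starts lying on case_2, roughly over it: up to 7 mm and 0.06 rad out.
- case_4: slide case exactly like case_1, origin and axes likewise (centre; x from the label end towards the other, z up from its face). It starts lying on case_3, roughly over it: up to 7 mm and 0.06 rad out; it is the top of the pile.
- loupe_mid (a point): centre (half-way up) of the stand loupe, an upright solid cylinder 56 mm tall and 45 mm across, clear below and black above, 75 g, z along its axis to the top. It starts standing on case_4, so it leans with the slope; standing on the bench this point is 28 mm up.
- foot: the slope's stand, fixed: origin on the bench 24 mm straight below the lip point, x level in the direction in which the slope rises, z up. Slope and stand cover x = -10 to 280, y = -125 to 125 mm of this frame; the far edge is 97 mm high. Apart from the things listed, the bench is bare from 0.4 to 0.72 m from the robot's base, to 45 degrees either side.
- slide_box: closed black and grey slide box, 83 (x) x 98 (y) x 35 mm high, loose on the bench; origin at the centre of its underside. To be left alone.
- stain_jar: glass staining jar with a green lid, 62 mm across and 102 mm high, loose; origin at the centre of its underside. To be left alone.
- reagent: white plastic bottle with a blue cap, 68 mm across and 160 mm high, loose; origin at the centre of its underside. To be left alone.
- dishes: stack of three covered culture dishes, 92 mm across and 45 mm high, loose; origin at the centre of its underside. To be left alone.
- timer: flat white bench timer, 62 (x) x 70 (y) x 19 mm high, loose; origin at the centre of its underside. To be left alone.
- marker: marker pen with a black cap, 136 mm long (along its x), 13 mm thick, lying loose on the deck along the slope, beside the pile near the deck's left (+y) edge; origin at the middle of its underside. To be left alone.
Mind the look-alikes: they are no part of the job. Leave any green or yellow look-alike of the case_1 alone.

How it is judged:
By the outcome, as a careful person would: the job done as asked, in the order asked, and still so for the second after the job is handed in, with the robot touching nothing.
It also fails if it takes over 64 s, if anything falls off the work surface, if the arm or the gripper's body presses on something with over 40 N, if the wrist force passes 120 N, or if a joint passes its speed limit or range.

## Working session

There is one attempt and no reset: what is moved stays moved. The work goes in short steps, Python scripts to look and compute and a shell command to move; the robot and the scene stay as the last step left them, time stands still between calls to the robot, and variables do not carry over. Pictures are saved under pics/ and viewed, about 8 in all and at most 12, crops included, and the job is handed in when it is done.

```bash
mkdir -p pics
cat > h.py <<'E'
import numpy as np, cv2, sys
from scipy.spatial.transform import Rotation as R
from plant import robot
def shot(n,save=None):
    info=robot.camera_info(n); im,d=robot.read_camera(n)
    if save: cv2.imwrite('pics/'+save+'.png',im[:,:,::-1])
    return im,d,info
def K(info):
    f=240/np.tan(np.radians(info['vertical_fov'])/2); return f,info['cx'],info['cy']
def cloud(d,info):
    f,cx,cy=K(info); v,u=np.mgrid[:480,:640]
    P=np.stack([(u-cx)/f*d,-(v-cy)/f*d,-d],-1); T=np.array(info['cam_to_world'])
    return P@T[:3,:3].T+T[:3,3]
E
python3 - <<'E'
from h import *
s=robot.read_state(); print(s)
out=[]
for n in ['top','side']:
    im,d,i=shot(n); print(n,i); out.append(im); np.savez('pics/'+n+'0.npz',im=im,d=d)
    cv2.imwrite(f'pics/{n}0.png',im[:,:,::-1])
E
```

```text
{'t': 0.0, 'q': array([ 1.10859462e+00,  1.31118611e-01,  1.48925154e+00, -2.08477584e-05,
        1.52303313e+00, -8.53962810e-02]), 'dq': array([ 0.00072456,  0.00098638, -0.001428  ,  0.00011854,  0.00173506,
        0.00021221]), 'joint_torque': array([ 6.10872503e-04, -5.59852731e+01, -4.91755557e+01,  7.68982340e-02,
        3.62315343e-02, -2.01421444e-04]), 'tool_pos': array([0.22050117, 0.55740229, 0.21762812]), 'orientation': array([-5.88299513e-01, -3.08553895e+00,  2.74662289e-03]), 'force': array([-0.64249371,  0.47092904,  0.5248232 ]), 'wrist_torque': array([-0.00764245,  0.02614769,  0.02615384]), 'opening': 0.09324594146615656}
top {'vertical_fov': 50.50160163312055, 'cx': 321.29211149753064, 'cy': 229.19703874605725, 'cam_to_world': array([[-0.0117291 ,  0.98803431, -0.15378764,  0.31265465],
       [-0.99958227, -0.01564824, -0.02429844, -0.00139386],
       [-0.02641419,  0.1534384 ,  0.98780512,  1.24127217],
       [ 0.        ,  0.        ,  0.        ,  1.        ]])}
side {'vertical_fov': 56.917400087586145, 'cx': 319.5868950803437, 'cy': 238.81000073179874, 'cam_to_world': array([[ 0.67543519,  0.56035927, -0.47935873,  0.1194389 ],
       [-0.73717756,  0.49644425, -0.45838014, -0.38776364],
       [-0.01888267,  0.66297858,  0.74840019,  0.71588226],
       [ 0.        ,  0.        ,  0.        ,  1.        ]])}
```

View pics/top0.png

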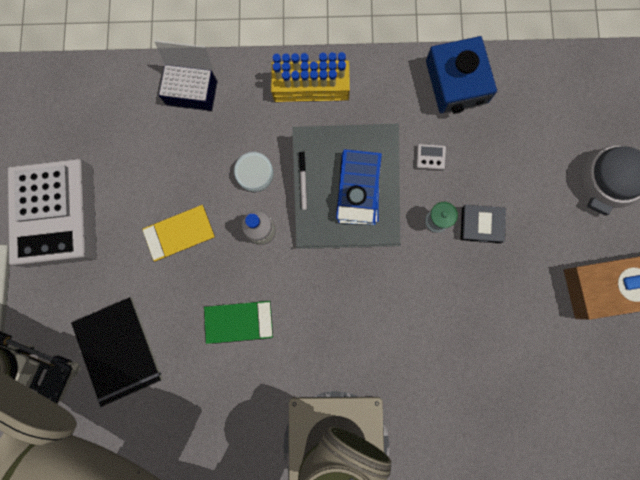

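View pics/side0.png

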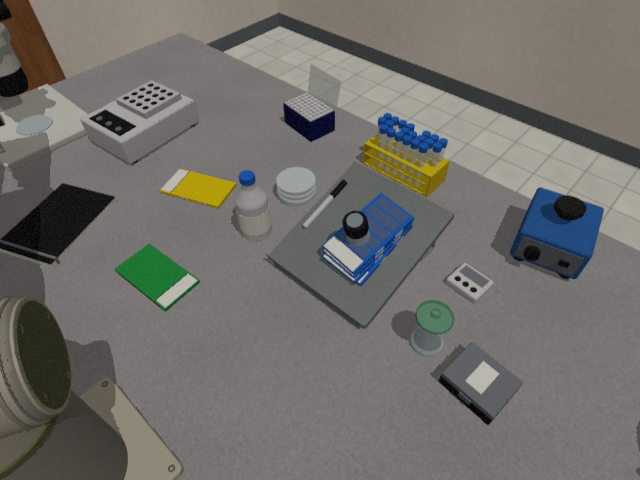

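Run:
```python
from h import *
a=np.load('pics/top0.npz'); im,d=a['im'],a['d']; info=robot.camera_info('top'); P=cloud(d,info)
v,u=np.mgrid[:480,:640]
print('bench z',np.median(P[300:380,300:310,2]), 'focal',K(info))
reg=(u>280)&(u<410)&(v>115)&(v<257)&(d>0)
m=reg&(u>308)&(u<332)&(v>135)&(v<235)|reg&(u>385)&(u<395)&(v>135)&(v<235)
Q=P[m]; c=Q.mean(0); n=np.linalg.svd(Q-c)[2][2]; n*=np.sign(n[2]); print('deck n',n,'tilt',np.arccos(n[2]),'yaw',np.arctan2(-n[1],-n[0]),'std',((Q-c)@n).std())
h=(P-c)@n
on=reg&(abs(h)<0.004)&(P[...,2]>0.012)
k=on.astype(np.uint8)
cn=max(cv2.findContours(cv2.morphologyEx(k,cv2.MORPH_OPEN,np.ones((3,3))),0,2)[0],key=cv2.contourArea)
xy=P[cn[:,0,1],cn[:,0,0]]
xd=np.array([1,0,0])-n*n[0]; xd/=np.linalg.norm(xd); yd=np.cross(n,xd)
r=cv2.minAreaRect(np.c_[(xy-c)@xd,(xy-c)@yd].astype(np.float32)); print('deck rect',r)
for p in cv2.boxPoints(r): print((c+p[0]*xd+p[1]*yd).round(4))
hsv=cv2.cvtColor(im,cv2.COLOR_RGB2HSV)
blue=reg&(hsv[...,0]>105)&(hsv[...,0]<130)&(hsv[...,1]>150)
white=reg&(u>333)&(u<385)&(hsv[...,1]<60)&(hsv[...,2]>150)
for nm,mm in(('blue',blue),('white',white)):
    q=P[mm]; print(nm,mm.sum(),q.mean(0),'h pct',np.percentile(h[mm],[5,50,95]))
top=reg&(h>.034)&(h<.046); q=P[top]
r=cv2.minAreaRect(np.c_[(q-c)@xd,(q-c)@yd].astype(np.float32)); print('pile top rect',r,(c+r[0][0]*xd+r[0][1]*yd+.04*n))
lp=reg&(h>.085)&(h<.105); q=P[lp]; print('loupe top',lp.sum(),q.mean(0),np.median(h[lp]),'mid',q.mean(0)-.028*n, np.ptp(q,axis=0))
for nm,(cu,cv,w) in dict(jar=(442,215,18),box=(484,224,24),bottle=(257,225,16),dish=(253,171,20),timer=(431,157,16),green=(237,322,36)).items():
    q=P[cv-w:cv+w,cu-w:cu+w].reshape(-1,3); q=q[q[:,2]>.005]; print(nm,q.min(0).round(3),q.max(0).round(3))
```

```text
bench z 1.7943772932960123e-05 focal (np.float64(508.85437922424114), 321.29211149753064, 229.19703874605725)
deck n [-0.25504003 -0.00355275  0.96692397] tilt 0.25791469599471833 yaw 0.013929272702394049 std 0.002374499972465628
deck rect ((-0.0016846656799316406, -0.016501501202583313), (0.28550010919570923, 0.24974839389324188), 0.7133792042732239)
[0.4605 0.0894 0.024 ]
[ 0.4635 -0.1604  0.0239]
[ 0.7396 -0.1571  0.0967]
[0.7366 0.0927 0.0969]
blue 858 [ 0.60349012 -0.06205937  0.10166252] h pct [0.02475741 0.03980869 0.04374177]
white 497 [ 0.52551586 -0.05187472  0.07964107] h pct [0.01909411 0.03980916 0.04396131]
pile top rect ((-0.003130093216896057, -0.042213261127471924), (0.08954708278179169, 0.1626906543970108), 83.1890640258789) [ 0.58844257 -0.05970882  0.09859601]
loupe top 320 [ 0.55678998 -0.05231973  0.14823208] 0.0962040392240684 mid [ 0.5639311  -0.05222025  0.12115821] [0.0412663  0.04198226 0.0190893 ]
jar [ 0.313 -0.303  0.005] [ 5.750e-01 -1.000e-03  1.241e+00]
box [ 0.313 -0.427  0.005] [ 5.720e-01 -1.000e-03  1.241e+00]
bottle [ 0.313 -0.001  0.005] [0.559 0.227 1.241]
dish [ 0.313 -0.001  0.005] [0.705 0.25  1.241]
timer [ 0.313 -0.286  0.005] [ 7.250e-01 -1.000e-03  1.241e+00]
green [ 0.2   -0.001  0.005] [0.37  0.322 1.241]
```

```bash
cat >> h.py <<'E'
L=np.array([.462,-.0355,.024]); TILT=.26; YAW=.012
XD=np.array([np.cos(TILT)*np.cos(YAW),np.cos(TILT)*np.sin(YAW),np.sin(TILT)]); YD=np.array([-np.sin(YAW),np.cos(YAW),0]); N=np.cross(XD,YD)
D=np.c_[XD,YD,N]
A=np.c_[-XD,YD,-N]; B=np.c_[YD,XD,-N]; V=np.c_[[-1,0,0],[0,1,0],[0,0,-1]].astype(float)
def dk(p): return (np.asarray(p)-L)@D*1000     # world -> deck mm
def wd(x,y,z): return L+D@np.array([x,y,z])/1000
def plan(p,Rt,n):
    s=robot.read_state(); p0=s['tool_pos']; R0=R.from_rotvec(s['orientation']); rv=(R0.inv()*R.from_matrix(Rt)).as_rotvec()
    print('from',p0.round(4),'deck',dk(p0).round(1),'total rot',rv.round(3),'dist mm',(np.linalg.norm(p-p0)*1000).round(1))
    for k in range(n):
        Rk=R0*R.from_rotvec(rv*k/n); print((Rk.inv().apply(p-p0)/n*1000).round(1),(rv/n).round(3))
def st():
    s=robot.read_state(); print('t',round(s['t'],2),'tcp',s['tool_pos'].round(4),'deck',dk(s['tool_pos']).round(1),'rot A',(R.from_rotvec(s['orientation']).inv()*R.from_matrix(A)).as_rotvec().round(3),'F',s['force'].round(1),'open',round(s['opening']*1000,1),'q',s['q'].round(2))
E
python3 -c "
from h import *
m=np.array([.564,-.0522,.1212]); print(dk(m)); 
for dy in (16,): plan(m+.070*N,A,20)"
```

```text
[123.35925043 -17.92276824  67.76429526]
from [0.2205 0.5575 0.2177] deck [-176.6  595.8  247.4] total rot [-0.052 -0.257 -0.386] dist mm 691.9
[-26.4 -22.4   1.5] [-0.003 -0.013 -0.019]
[-25.9 -22.9   1.8] [-0.003 -0.013 -0.019]
[-25.4 -23.4   2. ] [-0.003 -0.013 -0.019]
[-24.9 -23.9   2.3] [-0.003 -0.013 -0.019]
[-24.4 -24.3   2.5] [-0.003 -0.013 -0.019]
[-23.9 -24.8   2.8] [-0.003 -0.013 -0.019]
[-23.4 -25.3   3. ] [-0.003 -0.013 -0.019]
[-22.9 -25.7   3.3] [-0.003 -0.013 -0.019]
[-22.3 -26.2   3.5] [-0.003 -0.013 -0.019]
[-21.8 -26.6   3.7] [-0.003 -0.013 -0.019]
[-21.2 -27.1   3.9] [-0.003 -0.013 -0.019]
[-20.6 -27.5   4.1] [-0.003 -0.013 -0.019]
[-20.  -27.9   4.3] [-0.003 -0.013 -0.019]
[-19.4 -28.3   4.5] [-0.003 -0.013 -0.019]
[-18.8 -28.6   4.6] [-0.003 -0.013 -0.019]
[-18.2 -29.    4.8] [-0.003 -0.013 -0.019]
[-17.6 -29.4   5. ] [-0.003 -0.013 -0.019]
[-17.  -29.7   5.1] [-0.003 -0.013 -0.019]
[-16.3 -30.1   5.2] [-0.003 -0.013 -0.019]
[-15.7 -30.4   5.4] [-0.003 -0.013 -0.019]
```

```bash
python3 -m pendant '[{"translation":[-26,-22,1],"twist":[0,0,-0.04],"grip":1},{"translation":[-26,-23,1],"twist":[0,0,-0.04],"grip":1},{"translation":[-25,-24,1],"twist":[0,0,-0.04],"grip":1},{"translation":[-24,-25,1],"twist":[0,0,-0.04],"grip":1},{"translation":[-23,-26,1],"twist":[0,0,-0.04],"grip":1},{"translation":[-22,-27,1],"twist":[0,0,-0.04],"grip":1},{"translation":[-21,-28,1],"twist":[0,0,-0.04],"grip":1},{"translation":[-20,-29,1],"twist":[0,0,-0.04],"grip":1},{"translation":[-19,-30,1],"twist":[0,0,-0.04],"grip":1},{"translation":[-18,-30,1],"twist":[0,0,-0.04],"grip":1}]' 15; python3 -c "
from h import *
m=np.array([.564,-.0522,.1212]); st(); plan(m+.070*N,A,10)"
```

```text
t: 1.1
tool_pos: [0.393, 0.2445, 0.2024]
orientation: [0.073, -3.134, 0.01]
force: [0.5, -0.1, -0.0]
opening: 0.0931
t 1.1 tcp [0.393  0.2445 0.2024] deck [-17.6 280.8 189.3] rot A [-0.002 -0.267  0.035] F [ 0.5 -0.1 -0. ] open 93.1 q [ 0.45 -0.23  1.87 -0.    1.51 -1.17]
from [0.393  0.2445 0.2024] deck [-17.6 280.8 189.3] total rot [-0.002 -0.267  0.035] dist mm 334.3
[-13.9 -30.4   1.5] [-0.    -0.027  0.004]
[-14.  -30.3   1.8] [-0.    -0.027  0.004]
[-14.  -30.3   2.2] [-0.    -0.027  0.004]
[-14.1 -30.2   2.6] [-0.    -0.027  0.004]
[-14.1 -30.2   2.9] [-0.    -0.027  0.004]
[-14.1 -30.1   3.3] [-0.    -0.027  0.004]
[-14.1 -30.1   3.7] [-0.    -0.027  0.004]
[-14.1 -30.    4. ] [-0.    -0.027  0.004]
[-14.1 -30.    4.4] [-0.    -0.027  0.004]
[-14.1 -29.9   4.8] [-0.    -0.027  0.004]
```

Tracking is a few percent short, so I scale up slightly.

```bash
python3 -m pendant '[{"translation":[-14,-31,1],"twist":[0,-0.028,0.004],"grip":1},{"translation":[-14,-31,1],"twist":[0,-0.028,0.004],"grip":1},{"translation":[-14,-31,2],"twist":[0,-0.028,0.004],"grip":1},{"translation":[-14,-31,2],"twist":[0,-0.028,0.004],"grip":1},{"translation":[-14,-31,3],"twist":[0,-0.028,0.004],"grip":1},{"translation":[-14,-31,3],"twist":[0,-0.028,0.004],"grip":1},{"translation":[-14,-31,3],"twist":[0,-0.028,0.004],"grip":1},{"translation":[-14,-31,4],"twist":[0,-0.028,0.004],"grip":1},{"translation":[-14,-31,4],"twist":[0,-0.028,0.004],"grip":1},{"translation":[-14,-31,4],"twist":[0,-0.028,0.004],"grip":1}]'; python3 -c "
from h import *
m=np.array([.564,-.0522,.1212]); st(); plan(m-.019*N,A,5)
im,d,i=shot('wrist','w1'); np.savez('pics/w1.npz',im=im,d=d,T=i['cam_to_world']); print(i)"
```

```text
t: 2.1
tool_pos: [0.5471, -0.0757, 0.1908]
orientation: [-0.01, 2.862, -0.004]
force: [0.0, -0.2, 0.1]
opening: 0.0926
t 2.1 tcp [ 0.5471 -0.0757  0.1908] deck [124.6 -41.2 139.4] rot A [-0.005  0.019 -0.005] F [ 0.  -0.2  0.1] open 92.6 q [-0.28 -0.27  1.94  0.08  1.2  -1.88]
from [ 0.5471 -0.0757  0.1908] deck [124.6 -41.2 139.4] total rot [-0.005  0.019 -0.005] dist mm 93.6
[ 0.6  4.7 18.1] [-0.001  0.004 -0.001]
[ 0.5  4.7 18.1] [-0.001  0.004 -0.001]
[ 0.5  4.7 18.1] [-0.001  0.004 -0.001]
[ 0.4  4.7 18.1] [-0.001  0.004 -0.001]
[ 0.3  4.7 18.1] [-0.001  0.004 -0.001]
{'vertical_fov': 62.5078540203269, 'cx': 319.4082011848208, 'cy': 245.0650141873847, 'cam_to_world': array([[-6.27938382e-03, -8.54581962e-01, -5.19278576e-01,
         4.31165204e-01],
       [ 9.99971831e-01, -7.50154632e-03,  2.53195956e-04,
        -7.59499148e-02],
       [-4.11176898e-03, -5.19262358e-01,  8.54604995e-01,
         3.30212516e-01],
       [ 0.00000000e+00,  0.00000000e+00,  0.00000000e+00,
         1.00000000e+00]])}
```

View pics/w1.png

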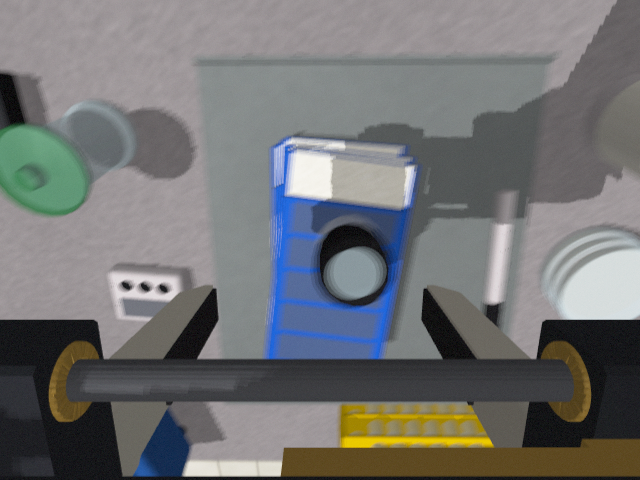

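```bash
python3 -m pendant '[{"translation":[0,12,0],"twist":[0,0.01,0],"grip":1},{"translation":[0,12,0],"twist":[0,0.01,-0.005],"grip":1},{"translation":[0,0,15],"twist":[0,0,0],"grip":1},{"translation":[0,0,20],"twist":[0,0,0],"grip":1},{"translation":[0,0,20],"twist":[0,0,0],"grip":1},{"translation":[0,0,15],"twist":[0,0,0],"grip":1},{"translation":[0,0,10],"twist":[0,0,0],"grip":1},{"translation":[0,0,5],"twist":[0,0,0],"grip":1},{"translation":[0,0,0],"twist":[0,0,0],"grip":1},{"translation":[0,0,0],"twist":[0,0,0],"grip":1}]'; python3 -c "
from h import *
m=np.array([.564,-.0522,.1212]); st(); plan(m-.019*N,A,1)"
```

```text
t: 3.15
tool_pos: [0.5686, -0.0473, 0.0991]
orientation: [-0.028, 2.887, -0.005]
force: [-0.7, -0.6, -0.1]
opening: 0.0929
t 3.15 tcp [ 0.5686 -0.0473  0.0991] deck [122.2 -13.1  45.2] rot A [-0.004 -0.006  0.008] F [-0.7 -0.6 -0.1] open 92.9 q [-0.21 -0.1   1.97  0.06  1.03 -1.82]
from [ 0.5686 -0.0473  0.0991] deck [122.2 -13.1  45.2] total rot [-0.004 -0.006  0.008] dist mm 6.1
[-1.1 -4.8 -3.5] [-0.004 -0.006  0.008]
```

```bash
python3 -m pendant '[{"translation":[-1,-5,-3],"twist":[0,0,0],"grip":1},{"translation":[0,0,0],"twist":[0,0,0],"grip":0},{"translation":[0,0,0],"twist":[0,0,0],"grip":-0.5},{"translation":[0,0,0],"twist":[0,0,0],"grip":-0.5},{"translation":[0,0,0],"twist":[0,0,0],"grip":-0.5},{"translation":[0,0,0],"twist":[0,0,0],"grip":-0.5},{"translation":[0,0,0],"twist":[0,0,0],"grip":-0.5},{"translation":[0,0,-10],"twist":[0,0,0],"grip":-0.5},{"translation":[0,0,-20],"twist":[0,0,0],"grip":-0.5},{"translation":[0,0,-10],"twist":[0,0,0],"grip":-0.5}]' 15; python3 -c "
from h import *
st(); plan(np.array([.40,-.18,.045]),V,14)"
```

```text
t: 4.15
tool_pos: [0.5584, -0.0531, 0.1444]
orientation: [-0.027, 2.887, -0.006]
force: [1.2, -0.9, -0.3]
opening: 0.0446
t 4.15 tcp [ 0.5584 -0.0531  0.1444] deck [123.9 -18.8  91.7] rot A [-0.005 -0.005  0.007] F [ 1.2 -0.9 -0.3] open 44.6 q [-0.22 -0.18  1.95  0.06  1.12 -1.83]
from [ 0.5584 -0.0531  0.1444] deck [123.9 -18.8  91.7] total rot [-0.004  0.255  0.018] dist mm 226.0
[12.9 -8.8  4. ] [-0.     0.018  0.001]
[12.8 -8.8  4.3] [-0.     0.018  0.001]
[12.7 -8.9  4.5] [-0.     0.018  0.001]
[12.6 -8.9  4.7] [-0.     0.018  0.001]
[12.5 -8.9  5. ] [-0.     0.018  0.001]
[12.4 -8.9  5.2] [-0.     0.018  0.001]
[12.3 -8.9  5.4] [-0.     0.018  0.001]
[12.2 -8.9  5.6] [-0.     0.018  0.001]
[12.1 -9.   5.8] [-0.     0.018  0.001]
[12.  -9.   6.1] [-0.     0.018  0.001]
[11.8 -9.   6.3] [-0.     0.018  0.001]
[11.7 -9.   6.5] [-0.     0.018  0.001]
[11.6 -9.   6.7] [-0.     0.018  0.001]
[11.5 -9.   6.9] [-0.     0.018  0.001]
```

```bash
python3 -m pendant '[{"translation":[10,-8,-5],"twist":[0,0.02,0],"grip":-0.5},{"translation":[20,-16,-2],"twist":[0,0.032,0.002],"grip":-0.5},{"translation":[20,-16,0],"twist":[0,0.032,0.002],"grip":-0.5},{"translation":[20,-16,0],"twist":[0,0.032,0.002],"grip":-0.5},{"translation":[20,-16,0],"twist":[0,0.032,0.002],"grip":-0.5},{"translation":[20,-16,0],"twist":[0,0.032,0.002],"grip":-0.5},{"translation":[20,-16,0],"twist":[0,0.032,0.002],"grip":-0.5},{"translation":[16,-12,5],"twist":[0,0.02,0.002],"grip":-0.5},{"translation":[10,-8,10],"twist":[0,0.02,0.002],"grip":-0.5},{"translation":[0,0,0],"twist":[0,0,0],"grip":-0.5}]'; python3 -c "
from h import *
st(); plan(np.array([.40,-.18,.012]),V,1)"
```

```text
t: 5.15
tool_pos: [0.4006, -0.1837, 0.1212]
orientation: [-0.005, 3.139, -0.011]
force: [-0.9, 0.6, -0.5]
opening: 0.0445
t 5.15 tcp [ 0.4006 -0.1837  0.1212] deck [ -36.  -147.5  110.2] rot A [-0.008 -0.258 -0.008] F [-0.9  0.6 -0.5] open 44.5 q [-0.54 -0.25  2.04 -0.01  1.35 -2.11]
from [ 0.4006 -0.1837  0.1212] deck [ -36.  -147.5  110.2] total rot [-0.007  0.002  0.003] dist mm 109.3
[  0.9   4.5 109.2] [-0.007  0.002  0.003]
```

```bash
python3 -m pendant '[{"translation":[0,0,15],"twist":[0,0,0],"grip":-0.5},{"translation":[0,0,22],"twist":[0,0,0],"grip":-0.5},{"translation":[0,0,22],"twist":[0,0,0],"grip":-0.5},{"translation":[0,0,18],"twist":[0,0,0],"grip":-0.5},{"translation":[0,0,10],"twist":[0,0,0],"grip":-0.5},{"translation":[0,0,7],"twist":[0,0,0],"grip":-0.5},{"translation":[0,0,4],"twist":[0,0,0],"grip":-0.5},{"translation":[0,0,3],"twist":[0,0,0],"grip":-0.5},{"translation":[0,0,0],"twist":[0,0,0],"grip":-0.5},{"translation":[0,0,0],"twist":[0,0,0],"grip":-0.5}]'; python3 -c "
from h import *
st(); plan(np.array([.40,-.18,.011]),V,1)"
```

```text
t: 6.15
tool_pos: [0.4074, -0.1831, 0.0202]
orientation: [-0.007, 3.13, -0.014]
force: [0.6, -0.5, -1.1]
opening: 0.0444
t 6.15 tcp [ 0.4074 -0.1831  0.0202] deck [ -55.4 -146.9   10.8] rot A [-0.01  -0.248 -0.007] F [ 0.6 -0.5 -1.1] open 44.4 q [-0.54 -0.1   2.11 -0.    1.12 -2.11]
from [ 0.4074 -0.1831  0.0202] deck [ -55.4 -146.9   10.8] total rot [-0.009  0.012  0.004] dist mm 12.2
[7.5 3.2 9.1] [-0.009  0.012  0.004]
```

Not yet on the bench (no force); fix the small tilt, descend until contact, open gently, and lift.

```bash
python3 -m pendant '[{"translation":[0,0,4],"twist":[-0.009,0.006,0],"grip":-0.5},{"translation":[0,0,3],"twist":[0,0.006,0],"grip":-0.5},{"translation":[0,0,2],"twist":[0,0,0],"grip":-0.5},{"translation":[0,0,2],"twist":[0,0,0],"grip":-0.5},{"translation":[0,0,0],"twist":[0,0,0],"grip":-0.5},{"translation":[0,0,0],"twist":[0,0,0],"grip":-0.5},{"translation":[0,0,0],"twist":[0,0,0],"grip":0.2},{"translation":[0,0,0],"twist":[0,0,0],"grip":0.2},{"translation":[0,0,0],"twist":[0,0,0],"grip":0.2},{"translation":[0,0,0],"twist":[0,0,0],"grip":0.4}]'; python3 -c "
from h import *
st()"
```

```text
t: 7.15
tool_pos: [0.4111, -0.1844, 0.0157]
orientation: [-0.006, 3.139, 0.002]
force: [-0.0, 0.4, 0.3]
opening: 0.06
t 7.15 tcp [ 0.4111 -0.1844  0.0157] deck [ -53.  -148.3    5.6] rot A [ 0.    -0.257 -0.008] F [-0.   0.4  0.3] open 60.0 q [-0.54 -0.07  2.09  0.    1.13 -2.11]
```

```bash
python3 -m pendant '[{"translation":[0,0,-10],"twist":[0,0,0],"grip":0.4},{"translation":[0,0,-25],"twist":[0,0,0],"grip":0.4},{"translation":[0,0,-30],"twist":[0,0,0],"grip":0.4},{"translation":[0,0,-30],"twist":[0,0,0],"grip":0.4},{"translation":[0,0,-20],"twist":[0,0,0],"grip":0.5},{"translation":[0,0,-10],"twist":[0,0,0],"grip":0.5},{"translation":[-10,0,0],"twist":[0,0,0],"grip":0.5},{"translation":[-20,0,0],"twist":[0,0,0.15],"grip":0.5},{"translation":[-20,-3,0],"twist":[0,0,0.15],"grip":0.5},{"translation":[-20,-5,0],"twist":[0,0,0.15],"grip":0.5}]'; python3 -c "
from h import *
st(); plan(wd(141,-110,100),B,10)
a,_,_=shot('side'); b,_,_=shot('top'); cv2.imwrite('pics/s2.png',np.vstack([a[100:400,200:600],b[100:300,200:600]])[:,:,::-1])"
```

```text
t: 8.15
tool_pos: [0.4787, -0.1996, 0.1461]
orientation: [0.703, 3.061, 0.004]
force: [0.0, -0.6, 0.5]
opening: 0.0698
t 8.15 tcp [ 0.4787 -0.1996  0.1461] deck [  45.6 -164.3  114.2] rot A [-0.058 -0.255 -0.461] F [ 0.  -0.6  0.5] open 69.8 q [-0.5  -0.04  1.8   0.    1.38 -1.62]
from [ 0.4787 -0.1996  0.1461] deck [  45.6 -164.3  114.2] total rot [-0.23  -0.145  1.1  ] dist mm 110.6
[-6.1  9.1 -1.1] [-0.023 -0.015  0.11 ]
[-5.1  9.8 -0.8] [-0.023 -0.015  0.11 ]
[-4.  10.3 -0.5] [-0.023 -0.015  0.11 ]
[-2.9 10.7 -0.2] [-0.023 -0.015  0.11 ]
[-1.7 10.9  0.1] [-0.023 -0.015  0.11 ]
[-0.5 11.   0.4] [-0.023 -0.015  0.11 ]
[ 0.8 11.   0.6] [-0.023 -0.015  0.11 ]
[ 2.  10.9  0.9] [-0.023 -0.015  0.11 ]
[ 3.2 10.5  1.1] [-0.023 -0.015  0.11 ]
[ 4.3 10.1  1.3] [-0.023 -0.015  0.11 ]
```

View pics/s2.png

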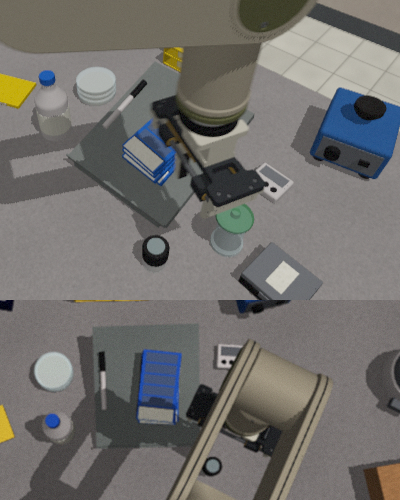

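```bash
python3 -m pendant '[{"translation":[-6,9,-1],"twist":[-0.023,-0.015,0.12],"grip":0.5},{"translation":[-5,10,-1],"twist":[-0.023,-0.015,0.12],"grip":0.5},{"translation":[-4,10,0],"twist":[-0.023,-0.015,0.12],"grip":0.5},{"translation":[-3,11,0],"twist":[-0.023,-0.015,0.12],"grip":0.5},{"translation":[-2,11,0],"twist":[-0.023,-0.015,0.12],"grip":0.5},{"translation":[0,11,0],"twist":[-0.023,-0.015,0.12],"grip":0.5},{"translation":[1,11,0],"twist":[-0.023,-0.015,0.12],"grip":0.5},{"translation":[2,11,1],"twist":[-0.023,-0.015,0.12],"grip":0.5},{"translation":[3,10,1],"twist":[-0.023,-0.015,0.1],"grip":0.5},{"translation":[0,0,0],"twist":[0,0,0],"grip":0.5}]'; python3 -c "
from h import *
st(); plan(wd(141,-108,5),B,1)"
```

```text
t: 9.25
tool_pos: [0.5608, -0.1461, 0.1422]
orientation: [2.051, 2.158, 0.247]
force: [-0.3, 0.1, -0.6]
opening: 0.0696
t 9.25 tcp [ 0.5608 -0.1461  0.1422] deck [ 124.6 -111.8   89.2] rot A [-0.018 -0.036 -1.533] F [-0.3  0.1 -0.6] open 69.6 q [-0.41 -0.08  1.87  0.11  1.16 -0.49]
from [ 0.5608 -0.1461  0.1422] deck [ 124.6 -111.8   89.2] total rot [-0.034 -0.011  0.038] dist mm 85.9
[ 2.2 19.4 83.6] [-0.034 -0.011  0.038]
```

```bash
python3 -m pendant '[{"translation":[1,9,5],"twist":[-0.017,-0.005,0.019],"grip":0.5},{"translation":[1,9,15],"twist":[-0.017,-0.005,0.019],"grip":0.5},{"translation":[0,0,18],"twist":[0,0,0],"grip":0.5},{"translation":[0,0,15],"twist":[0,0,0],"grip":0.5},{"translation":[0,0,10],"twist":[0,0,0],"grip":0.5},{"translation":[0,0,8],"twist":[0,0,0],"grip":0.5},{"translation":[0,0,5],"twist":[0,0,0],"grip":0.5},{"translation":[0,0,0],"twist":[0,0,0],"grip":0.5},{"translation":[0,0,0],"twist":[0,0,0],"grip":0.5},{"translation":[0,0,0],"twist":[0,0,0],"grip":0.5}]'; python3 -c "
from h import *
st(); plan(wd(141,-108,5),B,1)"
```

```text
t: 10.25
tool_pos: [0.5979, -0.1428, 0.0671]
orientation: [2.05, 2.117, 0.272]
force: [-0.9, 0.8, -0.1]
opening: 0.0695
t 10.25 tcp [ 0.5979 -0.1428  0.0671] deck [ 141.1 -109.     7.1] rot A [ 1.000e-03 -3.000e-03 -1.551e+00] F [-0.9  0.8 -0.1] open 69.5 q [-0.38  0.07  1.87  0.12  0.97 -0.47]
from [ 0.5979 -0.1428  0.0671] deck [ 141.1 -109.     7.1] total rot [-0.001 -0.002  0.02 ] dist mm 2.3
[ 1.  -0.1  2.1] [-0.001 -0.002  0.02 ]
```

```bash
python3 -m pendant '[{"translation":[3,0,2],"twist":[0,0,0.02],"grip":0.5},{"translation":[6,0,0],"twist":[0,0,0],"grip":0.5},{"translation":[6,0,0],"twist":[0,0,0],"grip":0.5},{"translation":[6,0,0],"twist":[0,0,0],"grip":0.5},{"translation":[6,0,0],"twist":[0,0,0],"grip":0.5},{"translation":[5,0,0],"twist":[0,0,0],"grip":0.5},{"translation":[4,0,0],"twist":[0,0,0],"grip":0.5},{"translation":[3,0,0],"twist":[0,0,0],"grip":0.5},{"translation":[0,0,0],"twist":[0,0,0],"grip":0.5},{"translation":[0,0,0],"twist":[0,0,0],"grip":0.5}]'; python3 -c "
from h import *
st(); plan(wd(141,-60.5,4),B,1)"
```

```text
t: 11.25
tool_pos: [0.5985, -0.1012, 0.0671]
orientation: [2.071, 2.095, 0.275]
force: [-1.2, -2.7, -0.2]
opening: 0.0699
t 11.25 tcp [ 0.5985 -0.1012  0.0671] deck [142.3 -67.3   6.7] rot A [ 0.000e+00  1.000e-03 -1.571e+00] F [-1.2 -2.7 -0.2] open 69.9 q [-0.3   0.04  1.9   0.1   0.96 -0.36]
from [ 0.5985 -0.1012  0.0671] deck [142.3 -67.3   6.7] total rot [ 0.001  0.    -0.   ] dist mm 7.5
[ 6.8 -1.3  2.7] [ 0.001  0.    -0.   ]
```

```bash
python3 -m pendant '[{"translation":[0,0,2],"twist":[0,0,0],"grip":0.5},{"translation":[4,0,0],"twist":[0,0,0],"grip":0.5},{"translation":[4,0,0],"twist":[0,0,0],"grip":0.5},{"translation":[2,0,0],"twist":[0,0,0],"grip":0.5},{"translation":[0,0,0],"twist":[0,0,0],"grip":0.5},{"translation":[0,0,0],"twist":[0,0,0],"grip":0.5},{"translation":[-4,0,0],"twist":[0,0,0],"grip":0.5},{"translation":[-6,0,0],"twist":[0,0,0],"grip":0.5},{"translation":[-6,0,0],"twist":[0,0,0],"grip":0.5},{"translation":[-4,0,-2],"twist":[0,0,0],"grip":0.5}]'; python3 -c "
from h import *
st(); shot('wrist','w2')"
```

```text
t: 12.25
tool_pos: [0.5989, -0.1113, 0.0669]
orientation: [2.071, 2.095, 0.276]
force: [0.1, -0.4, 1.1]
opening: 0.0697
t 12.25 tcp [ 0.5989 -0.1113  0.0669] deck [142.4 -77.4   6.5] rot A [ 0.002  0.    -1.572] F [ 0.1 -0.4  1.1] open 69.7 q [-0.32  0.04  1.89  0.1   0.96 -0.38]
```

View pics/w2.png

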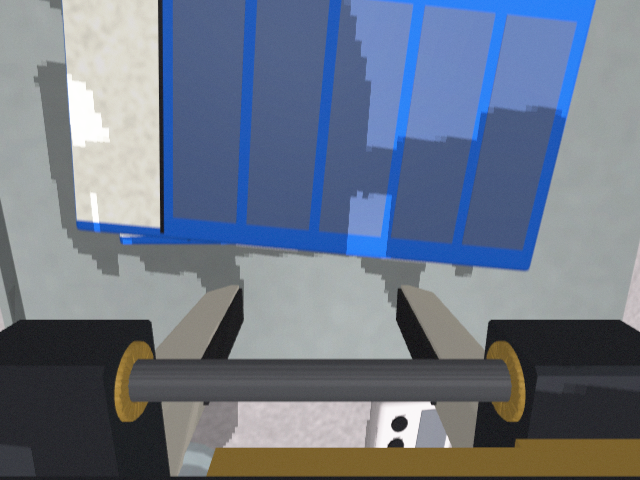

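```bash
python3 -m pendant '[{"translation":[0,0,-15],"twist":[0,0,0],"grip":0.5},{"translation":[0,0,-25],"twist":[0,0,0],"grip":0.5},{"translation":[5,0,-15],"twist":[0,0,0],"grip":0.5},{"translation":[20,0,0],"twist":[0,0,0],"grip":0.5},{"translation":[30,0,0],"twist":[0,0,0],"grip":0.5},{"translation":[30,0,0],"twist":[0,0,0],"grip":0.5},{"translation":[30,0,0],"twist":[0,0,0],"grip":0.5},{"translation":[15,0,0],"twist":[0,0,0],"grip":0.5},{"translation":[6,0,0],"twist":[0,0,0],"grip":0.5},{"translation":[0,0,0],"twist":[0,0,0],"grip":0.5}]'; python3 -c "
from h import *
st(); plan(wd(141,62,5),B,1)"
```

```text
t: 13.3
tool_pos: [0.5842, 0.0267, 0.1355]
orientation: [2.069, 2.084, 0.285]
force: [0.5, 0.2, -0.3]
opening: 0.0697
t 13.3 tcp [0.5842 0.0267 0.1355] deck [147.5  60.7  76.1] rot A [ 0.009  0.01  -1.576] F [ 0.5  0.2 -0.3] open 69.7 q [-0.05 -0.12  1.92  0.02  1.07 -0.07]
from [0.5842 0.0267 0.1355] deck [147.5  60.7  76.1] total rot [ 0.012  0.001 -0.005] dist mm 71.4
[ 1.3 -7.3 71. ] [ 0.012  0.001 -0.005]
```

```bash
python3 -m pendant '[{"translation":[1,-4,10],"twist":[0.012,0,-0.005],"grip":0.5},{"translation":[0,-3,20],"twist":[0,0,0],"grip":0.5},{"translation":[0,0,18],"twist":[0,0,0],"grip":0.5},{"translation":[0,0,12],"twist":[0,0,0],"grip":0.5},{"translation":[0,0,6],"twist":[0,0,0],"grip":0.5},{"translation":[0,0,3],"twist":[0,0,0],"grip":0.5},{"translation":[0,0,0],"twist":[0,0,0],"grip":0.5},{"translation":[-3,0,0],"twist":[0,0,0],"grip":0.5},{"translation":[-5,0,0],"twist":[0,0,0],"grip":0.5},{"translation":[-3,0,0],"twist":[0,0,0],"grip":0.5}]'; python3 -c "
from h import *
st(); plan(wd(141,43,4),B,1)"
```

```text
t: 14.3
tool_pos: [0.596, 0.0119, 0.0648]
orientation: [2.074, 2.093, 0.271]
force: [0.6, 2.5, -1.8]
opening: 0.0695
t 14.3 tcp [0.596  0.0119 0.0648] deck [140.6  45.8   4.8] rot A [-0.003  0.    -1.574] F [ 0.6  2.5 -1.8] open 69.5 q [-0.08  0.01  1.93  0.03  0.94 -0.1 ]
from [0.596  0.0119 0.0648] deck [140.6  45.8   4.8] total rot [-0.002  0.002 -0.003] dist mm 2.9
[-2.8  0.5  0.8] [-0.002  0.002 -0.003]
```

```bash
python3 -m pendant '[{"translation":[-3,0,0],"twist":[0,0,0],"grip":0.5},{"translation":[-3,0,0],"twist":[0,0,0],"grip":0.5},{"translation":[0,0,0],"twist":[0,0,0],"grip":0.5},{"translation":[4,0,0],"twist":[0,0,0],"grip":0.5},{"translation":[6,0,0],"twist":[0,0,0],"grip":0.5},{"translation":[0,0,-15],"twist":[0,0,0],"grip":0.5},{"translation":[0,0,-30],"twist":[0,0,0],"grip":0.5},{"translation":[0,10,-30],"twist":[0,0,-0.1],"grip":0.3},{"translation":[-10,20,-15],"twist":[0,0,-0.15],"grip":0.2},{"translation":[-15,20,-5],"twist":[0,0,-0.15],"grip":0.1}]'; python3 -c "
from h import *
st(); plan(wd(250,-12,95),A,9)"
```

```text
t: 15.3
tool_pos: [0.6223, 0.0009, 0.1731]
orientation: [1.595, 2.446, 0.206]
force: [0.6, -0.2, -0.2]
opening: 0.0531
t 15.3 tcp [0.6223 0.0009 0.1731] deck [193.6  34.4 102.8] rot A [-5.000e-03 -1.000e-03 -1.168e+00] F [ 0.6 -0.2 -0.2] open 53.1 q [-0.1  -0.03  1.76  0.03  1.16 -0.52]
from [0.6223 0.0009 0.1731] deck [193.6  34.4 102.8] total rot [-5.000e-03 -1.000e-03 -1.168e+00] dist mm 73.4
[-7.2  3.7  0.9] [-0.001 -0.    -0.13 ]
[-7.6  2.8  0.9] [-0.001 -0.    -0.13 ]
[-7.9  1.8  0.9] [-0.001 -0.    -0.13 ]
[-8.1  0.7  0.9] [-0.001 -0.    -0.13 ]
[-8.1 -0.3  0.9] [-0.001 -0.    -0.13 ]
[-8.  -1.4  0.9] [-0.001 -0.    -0.13 ]
[-7.8 -2.4  0.9] [-0.001 -0.    -0.13 ]
[-7.4 -3.4  0.9] [-0.001 -0.    -0.13 ]
[-6.9 -4.3  0.9] [-0.001 -0.    -0.13 ]
```

```bash
python3 -m pendant '[{"translation":[-7,4,0],"twist":[0,0,-0.14],"grip":0},{"translation":[-8,3,0],"twist":[0,0,-0.14],"grip":0},{"translation":[-8,2,1],"twist":[0,0,-0.14],"grip":0},{"translation":[-8,1,1],"twist":[0,0,-0.14],"grip":0},{"translation":[-8,0,1],"twist":[0,0,-0.14],"grip":0},{"translation":[-8,-1,1],"twist":[0,0,-0.14],"grip":0},{"translation":[-8,-2,1],"twist":[0,0,-0.14],"grip":0},{"translation":[-7,-3,1],"twist":[0,0,-0.12],"grip":0},{"translation":[-5,-4,1],"twist":[0,0,-0.05],"grip":0},{"translation":[0,0,0],"twist":[0,0,0],"grip":0}]'; python3 -c "
from h import *
st(); plan(wd(240,-12,5),A,1)
shot('wrist','w3')"
```

```text
t: 16.3
tool_pos: [0.6903, -0.0366, 0.19]
orientation: [-0.073, 2.871, -0.014]
force: [0.7, -0.1, -0.3]
opening: 0.0462
t 16.3 tcp [ 0.6903 -0.0366  0.19  ] deck [263.3  -3.9 101.7] rot A [-0.006  0.01   0.04 ] F [ 0.7 -0.1 -0.3] open 46.2 q [-0.15  0.13  1.57  0.04  1.18 -1.78]
from [ 0.6903 -0.0366  0.19  ] deck [263.3  -3.9 101.7] total rot [-0.006  0.01   0.04 ] dist mm 99.8
[24.6 -6.6 96.5] [-0.006  0.01   0.04 ]
```

View pics/w3.png

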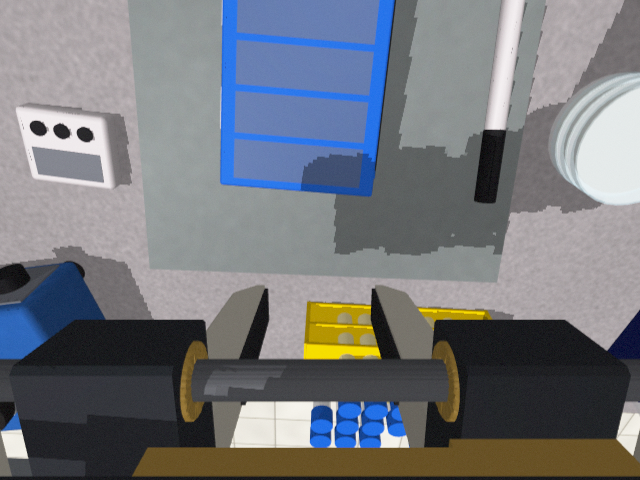

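```bash
python3 -m pendant '[{"translation":[7,-3,5],"twist":[0,0.005,0.02],"grip":-0.15},{"translation":[7,-3,15],"twist":[-0.006,0.005,0.02],"grip":-0.15},{"translation":[6,0,20],"twist":[0,0,0],"grip":-0.15},{"translation":[0,0,20],"twist":[0,0,0],"grip":-0.15},{"translation":[0,0,15],"twist":[0,0,0],"grip":-0.15},{"translation":[0,0,10],"twist":[0,0,0],"grip":-0.15},{"translation":[0,0,6],"twist":[0,0,0],"grip":-0.15},{"translation":[0,0,3],"twist":[0,0,0],"grip":-0.15},{"translation":[0,0,0],"twist":[0,0,0],"grip":-0.15},{"translation":[0,0,0],"twist":[0,0,0],"grip":-0.15}]'; python3 -c "
from h import *
st(); plan(wd(240,-11,5),A,1)"
```

```text
t: 17.35
tool_pos: [0.6921, -0.0423, 0.0855]
orientation: [0.006, 2.886, 0.008]
force: [-0.8, 0.7, -0.2]
opening: 0.0396
t 17.35 tcp [ 0.6921 -0.0423  0.0855] deck [238.1  -9.6   0.3] rot A [ 0.002 -0.004 -0.016] F [-0.8  0.7 -0.2] open 39.6 q [-0.16  0.24  1.64  0.05  1.01 -1.75]
from [ 0.6921 -0.0423  0.0855] deck [238.1  -9.6   0.3] total rot [ 0.002 -0.004 -0.016] dist mm 5.3
[-1.9 -1.4 -4.7] [ 0.002 -0.004 -0.016]
```

```bash
python3 -m pendant '[{"translation":[0,-1,-5],"twist":[0,0,-0.016],"grip":-0.15},{"translation":[5,0,0],"twist":[0,0,0],"grip":-0.15},{"translation":[6,0,0],"twist":[0,0,0],"grip":-0.15},{"translation":[6,0,0],"twist":[0,0,0],"grip":-0.15},{"translation":[6,0,0],"twist":[0,0,0],"grip":-0.15},{"translation":[6,0,0],"twist":[0,0,0],"grip":-0.15},{"translation":[6,0,0],"twist":[0,0,0],"grip":-0.15},{"translation":[6,0,0],"twist":[0,0,0],"grip":-0.15},{"translation":[6,0,0],"twist":[0,0,0],"grip":-0.15},{"translation":[6,0,0],"twist":[0,0,0],"grip":-0.15}]'; python3 -c "
from h import *
st(); plan(wd(168,-11,5),A,1)"
```

```text
t: 18.35
tool_pos: [0.6373, -0.0443, 0.079]
orientation: [-0.019, 2.88, 0.003]
force: [1.3, -1.1, 0.4]
opening: 0.0395
t 18.35 tcp [ 0.6373 -0.0443  0.079 ] deck [183.4 -10.9   8.1] rot A [0.001 0.002 0.001] F [ 1.3 -1.1  0.4] open 39.5 q [-0.18  0.1   1.81  0.06  0.98 -1.79]
from [ 0.6373 -0.0443  0.079 ] deck [183.4 -10.9   8.1] total rot [0.001 0.002 0.001] dist mm 15.7
[15.4 -0.   3.1] [0.001 0.002 0.001]
```

```bash
python3 -m pendant '[{"translation":[0,0,3],"twist":[0,0,0],"grip":-0.15},{"translation":[4,0,0],"twist":[0,0,0],"grip":-0.15},{"translation":[4,0,0],"twist":[0,0,0],"grip":-0.15},{"translation":[3,0,0],"twist":[0,0,0],"grip":-0.15},{"translation":[2,0,0],"twist":[0,0,0],"grip":-0.15},{"translation":[2,0,0],"twist":[0,0,0],"grip":-0.15},{"translation":[2,0,0],"twist":[0,0,0],"grip":-0.15},{"translation":[0,0,0],"twist":[0,0,0],"grip":-0.15},{"translation":[0,0,0],"twist":[0,0,0],"grip":-0.15},{"translation":[0,0,0],"twist":[0,0,0],"grip":-0.15}]'; python3 -c "
from h import *
st()"
```

```text
t: 19.35
tool_pos: [0.6257, -0.0449, 0.0757]
orientation: [-0.018, 2.867, 0.002]
force: [1.3, -0.4, 0.1]
opening: 0.0396
t 19.35 tcp [ 0.6257 -0.0449  0.0757] deck [171.3 -11.3   8. ] rot A [-0.     0.015  0.001] F [ 1.3 -0.4  0.1] open 39.6 q [-0.19  0.06  1.86  0.07  0.95 -1.8 ]
```

```bash
python3 -m pendant '[{"translation":[0,0,3],"twist":[0,0.012,0],"grip":-0.15},{"translation":[2,0,1],"twist":[0,0,0],"grip":-0.15},{"translation":[2,0,0],"twist":[0,0,0],"grip":-0.15},{"translation":[1.5,0,0],"twist":[0,0,0],"grip":-0.15},{"translation":[1.5,0,0],"twist":[0,0,0],"grip":-0.15},{"translation":[1.5,0,0],"twist":[0,0,0],"grip":-0.15},{"translation":[1.5,0,0],"twist":[0,0,0],"grip":-0.15},{"translation":[0,0,0],"twist":[0,0,0],"grip":-0.15},{"translation":[0,0,0],"twist":[0,0,0],"grip":-0.15},{"translation":[0,0,0],"twist":[0,0,0],"grip":-0.15}]'; python3 -c "
from h import *
st()"
```

```text
t: 20.35
tool_pos: [0.626, -0.0451, 0.0746]
orientation: [-0.018, 2.861, 0.001]
force: [1.1, -0.5, 2.3]
opening: 0.0393
t 20.35 tcp [ 0.626  -0.0451  0.0746] deck [171.4 -11.6   6.8] rot A [-0.001  0.02   0.   ] F [ 1.1 -0.5  2.3] open 39.3 q [-0.19  0.06  1.86  0.07  0.94 -1.8 ]
```

```bash
python3 -m pendant '[{"translation":[4,0,0],"twist":[0,0.015,0],"grip":-0.15},{"translation":[4,0,0],"twist":[0,0,0],"grip":-0.15},{"translation":[4,0,0],"twist":[0,0,0],"grip":-0.15},{"translation":[0,0,0],"twist":[0,0,0],"grip":-0.15},{"translation":[-4,0,0],"twist":[0,0,0],"grip":-0.15},{"translation":[-6,0,0],"twist":[0,0,0],"grip":-0.15},{"translation":[0,0,-20],"twist":[0,0,0],"grip":-0.15},{"translation":[0,0,-25],"twist":[0,0,0],"grip":-0.15},{"translation":[0,0,-20],"twist":[0,0,0],"grip":-0.15},{"translation":[10,0,-10],"twist":[0,0,0],"grip":-0.15}]'; python3 -c "
from h import *
st(); plan(wd(110,-12,110),A,1)
a,_,_=shot('side'); b,_,_=shot('top'); cv2.imwrite('pics/s3.png',np.hstack([cv2.resize(a[150:330,230:480],None,fx=2,fy=2),cv2.resize(b[110:260,280:420],None,fx=2,fy=2.4)])[:,:,::-1])"
```

```text
t: 21.35
tool_pos: [0.6, -0.0451, 0.1476]
orientation: [-0.016, 2.869, 0.001]
force: [0.5, -0.9, 0.4]
opening: 0.0391
t 21.35 tcp [ 0.6    -0.0451  0.1476] deck [165.  -11.3  84.1] rot A [-0.001  0.012 -0.   ] F [ 0.5 -0.9  0.4] open 39.1 q [-0.19 -0.08  1.86  0.06  1.1  -1.8 ]
from [ 0.6    -0.0451  0.1476] deck [165.  -11.3  84.1] total rot [-0.001  0.012 -0.   ] dist mm 60.8
[ 54.7  -0.7 -26.6] [-0.001  0.012 -0.   ]
```

View pics/s3.png

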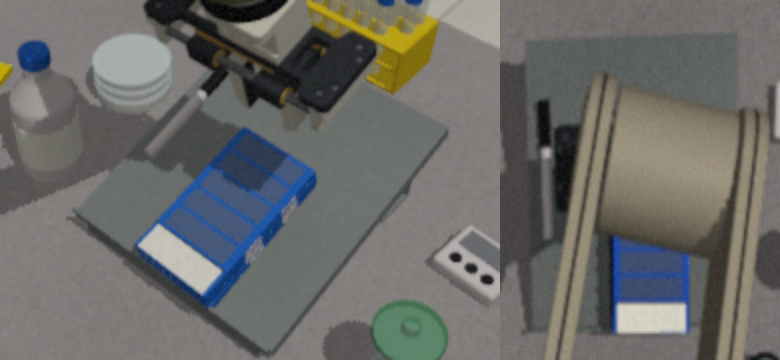

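```bash
python3 -m pendant '[{"translation":[15,0,-2],"twist":[0,0.01,0],"grip":-0.15},{"translation":[25,0,-2],"twist":[0,0,0],"grip":-0.15},{"translation":[30,0,0],"twist":[0,0,0],"grip":-0.15},{"translation":[30,0,0],"twist":[0,0,0],"grip":-0.15},{"translation":[30,0,0],"twist":[0,0,0],"grip":-0.15},{"translation":[30,0,0],"twist":[0,0,0],"grip":-0.15},{"translation":[20,0,0],"twist":[0,0,0],"grip":-0.15},{"translation":[10,0,0],"twist":[0,0,0],"grip":-0.15},{"translation":[0,0,0],"twist":[0,0,0],"grip":-0.15},{"translation":[0,0,0],"twist":[0,0,0],"grip":-0.15}]'; python3 -c "
from h import *
st(); plan(wd(-27,-11.5,14),A,1)
im,d,i=shot('wrist','w4'); np.savez('pics/w4.npz',im=im,d=d,T=i['cam_to_world'])"
```

```text
t: 22.45
tool_pos: [0.4061, -0.0463, 0.0904]
orientation: [-0.014, 2.896, 0.006]
force: [0.2, -0.1, -0.7]
opening: 0.0393
t 22.45 tcp [ 0.4061 -0.0463  0.0904] deck [-37.1 -10.2  78.6] rot A [ 0.002 -0.014 -0.002] F [ 0.2 -0.1 -0.7] open 39.3 q [-0.31 -0.64  2.39  0.09  1.16 -1.92]
from [ 0.4061 -0.0463  0.0904] deck [-37.1 -10.2  78.6] total rot [ 0.002 -0.014 -0.002] dist mm 65.4
[-11.   -1.5  64.4] [ 0.002 -0.014 -0.002]
```

View pics/w4.png

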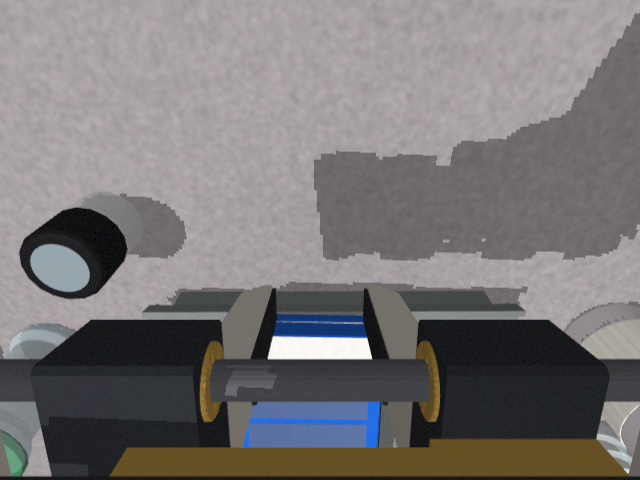

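```bash
python3 -m pendant '[{"translation":[-6,-1,5],"twist":[0,-0.012,0],"grip":-0.15},{"translation":[-6,0,12],"twist":[0,0,0],"grip":-0.15},{"translation":[-4,0,15],"twist":[0,0,0],"grip":-0.15},{"translation":[0,0,12],"twist":[0,0,0],"grip":-0.15},{"translation":[0,0,8],"twist":[0,0,0],"grip":-0.15},{"translation":[0,0,5],"twist":[0,0,0],"grip":-0.15},{"translation":[0,0,2],"twist":[0,0,0],"grip":-0.15},{"translation":[0,0,0],"twist":[0,0,0],"grip":-0.15},{"translation":[0,0,0],"twist":[0,0,0],"grip":-0.15},{"translation":[0,0,0],"twist":[0,0,0],"grip":-0.15}]'; python3 -c "
from h import *
st(); plan(wd(-7.5,-11.5,14),A,1)"
```

```text
t: 23.5
tool_pos: [0.4444, -0.0475, 0.0368]
orientation: [-0.016, 2.877, 0.005]
force: [-0.0, -0.7, -1.0]
opening: 0.0394
t 23.5 tcp [ 0.4444 -0.0475  0.0368] deck [-13.8 -11.8  16.9] rot A [ 0.002  0.004 -0.001] F [-0.  -0.7 -1. ] open 39.4 q [-0.29 -0.42  2.35  0.1   0.96 -1.92]
from [ 0.4444 -0.0475  0.0368] deck [-13.8 -11.8  16.9] total rot [ 0.002  0.004 -0.001] dist mm 7.0
[-6.3  0.3  3. ] [ 0.002  0.004 -0.001]
```

```bash
python3 -m pendant '[{"translation":[0,0,3],"twist":[0,0,0],"grip":-0.15},{"translation":[-3,0,0],"twist":[0,0,0],"grip":-0.15},{"translation":[-5,0,0],"twist":[0,0,0],"grip":-0.15},{"translation":[-5,0,0],"twist":[0,0,0],"grip":-0.15},{"translation":[-5,0,0],"twist":[0,0,0],"grip":-0.15},{"translation":[-5,0,0],"twist":[0,0,0],"grip":-0.15},{"translation":[-4,0,0],"twist":[0,0,0],"grip":-0.15},{"translation":[-2,0,0],"twist":[0,0,0],"grip":-0.15},{"translation":[0,0,0],"twist":[0,0,0],"grip":-0.15},{"translation":[0,0,0],"twist":[0,0,0],"grip":-0.15}]'; python3 -c "
from h import *
st()
a,d,i=shot('side'); w,dw,iw=shot('wrist'); np.savez('pics/sd4.npz',im=a,d=d)
cv2.imwrite('pics/s4.png',np.vstack([cv2.resize(a[200:320,260:460],None,fx=3.2,fy=3.2),w[280:480]])[:590,:,::-1])"
```

```text
t: 24.5
tool_pos: [0.4685, -0.0469, 0.0386]
orientation: [-0.017, 2.894, 0.007]
force: [-2.2, 0.3, 0.9]
opening: 0.0394
t 24.5 tcp [ 0.4685 -0.0469  0.0386] deck [  9.9 -11.5  12.5] rot A [ 0.003 -0.013 -0.001] F [-2.2  0.3  0.9] open 39.4 q [-0.27 -0.31  2.27  0.09  0.95 -1.89]
```

View pics/s4.png

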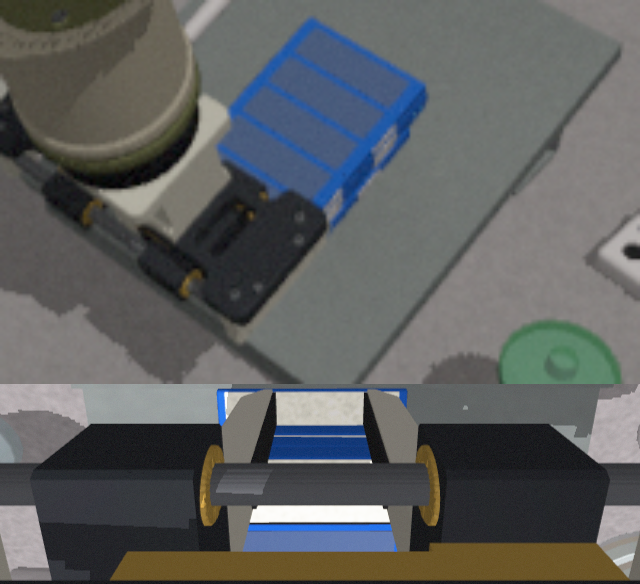

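```bash
cat >> h.py <<'E'
def ray(u,v,info,h):
    f,cx,cy=K(info); T=np.array(info['cam_to_world']); r=T[:3,:3]@np.array([(u-cx)/f,-(v-cy)/f,-1]); o=T[:3,3]
    P0=L+N*h/1000; return dk(o+r*((P0-o)@N)/(r@N))
def prof(im,info,u,v0,v1):
    hs=cv2.cvtColor(im,cv2.COLOR_RGB2HSV); 
    c=['W' if (hs[v,u,1]<70 and hs[v,u,2]>120) else 'B' if (hs[v,u,0]>95 and hs[v,u,1]>120) else 'k' if hs[v,u,2]<60 else 'g' for v in range(v0,v1)]
    s=0
    for k in range(1,len(c)+1):
        if k==len(c) or c[k]!=c[s]: print(u,c[s],v0+s,v0+k-1,im[v0+s,u],'top-edge deck x at h0,10,20,30,40:',[round(float(ray(u,v0+s-.5,info,h)[0]),1) for h in(0,10,20,30,40)]); s=k
E
python3 - <<'E'
from h import *
st(); im,d,i=shot('wrist','w5')
prof(im,i,320,278,345); print(); prof(im,i,300,278,330); prof(im,i,345,278,330)
for u in (300,345): pass
E
```

```text
t 24.6 tcp [ 0.4684 -0.0469  0.0386] deck [  9.9 -11.5  12.5] rot A [ 0.003 -0.012 -0.001] F [-2.  -0.4 -0.4] open 39.5 q [-0.27 -0.31  2.27  0.09  0.95 -1.89]
320 g 278 284 [101 104 104] top-edge deck x at h0,10,20,30,40: [1.7, -1.8, -5.3, -8.8, -12.3]
320 B 285 286 [ 19  58 129] top-edge deck x at h0,10,20,30,40: [5.2, 1.5, -2.2, -5.9, -9.6]
320 g 287 287 [ 97 115 152] top-edge deck x at h0,10,20,30,40: [6.2, 2.5, -1.3, -5.0, -8.8]
320 W 288 321 [174 176 176] top-edge deck x at h0,10,20,30,40: [6.7, 3.0, -0.8, -4.6, -8.4]
320 B 322 330 [ 12  52 115] top-edge deck x at h0,10,20,30,40: [24.6, 19.8, 15.0, 10.3, 5.5]
320 W 331 332 [119 124 154] top-edge deck x at h0,10,20,30,40: [29.4, 24.4, 19.4, 14.3, 9.3]
320 B 333 344 [ 50  77 125] top-edge deck x at h0,10,20,30,40: [30.5, 25.4, 20.3, 15.2, 10.1]

300 g 278 284 [ 98 105 103] top-edge deck x at h0,10,20,30,40: [1.6, -1.9, -5.4, -8.8, -12.3]
300 B 285 286 [ 17  59 126] top-edge deck x at h0,10,20,30,40: [5.2, 1.5, -2.2, -5.9, -9.6]
300 g 287 287 [ 99 114 155] top-edge deck x at h0,10,20,30,40: [6.2, 2.5, -1.3, -5.0, -8.8]
300 W 288 321 [173 175 176] top-edge deck x at h0,10,20,30,40: [6.7, 2.9, -0.8, -4.6, -8.4]
300 B 322 329 [ 22  57 118] top-edge deck x at h0,10,20,30,40: [24.6, 19.8, 15.0, 10.2, 5.5]
345 g 278 284 [ 98 103 101] top-edge deck x at h0,10,20,30,40: [1.7, -1.8, -5.3, -8.8, -12.3]
345 B 285 286 [ 21  61 129] top-edge deck x at h0,10,20,30,40: [5.2, 1.5, -2.2, -5.9, -9.5]
345 g 287 287 [ 99 118 156] top-edge deck x at h0,10,20,30,40: [6.2, 2.5, -1.3, -5.0, -8.8]
345 W 288 321 [173 175 176] top-edge deck x at h0,10,20,30,40: [6.8, 3.0, -0.8, -4.6, -8.4]
345 B 322 329 [ 20  56 118] top-edge deck x at h0,10,20,30,40: [24.6, 19.8, 15.1, 10.3, 5.5]
```

```bash
python3 -m pendant '[{"translation":[-3,0,-1],"twist":[0,-0.012,0],"grip":-0.15},{"translation":[-4,0,0],"twist":[0,0,0],"grip":-0.15},{"translation":[-4,0,0],"twist":[0,0,0],"grip":-0.15},{"translation":[-2,0,0],"twist":[0,0,0],"grip":-0.15},{"translation":[0,0,0],"twist":[0,0,0],"grip":-0.15},{"translation":[0,0,0],"twist":[0,0,0],"grip":-0.15},{"translation":[0,0,0],"twist":[0,0,0],"grip":-0.15},{"translation":[0,0,0],"twist":[0,0,0],"grip":-0.15},{"translation":[0,0,0],"twist":[0,0,0],"grip":-0.15},{"translation":[0,0,0],"twist":[0,0,0],"grip":-0.15}]'
python3 - <<'E'
from h import *
st(); im,d,i=shot('wrist','w6')
prof(im,i,320,278,345)
E
```

```text
t: 25.65
tool_pos: [0.4811, -0.0465, 0.0424]
orientation: [-0.016, 2.882, 0.008]
force: [-1.4, -0.3, -1.3]
opening: 0.0395
t 25.65 tcp [ 0.4811 -0.0465  0.0424] deck [ 23.1 -11.2  12.9] rot A [ 0.004 -0.001 -0.001] F [-1.4 -0.3 -1.3] open 39.5 q [-0.26 -0.29  2.25  0.09  0.94 -1.89]
320 W 278 317 [201 197 189] top-edge deck x at h0,10,20,30,40: [15.2, 11.5, 7.9, 4.3, 0.7]
320 g 318 318 [117 116 111] top-edge deck x at h0,10,20,30,40: [36.1, 31.3, 26.5, 21.7, 16.9]
320 k 319 319 [22 24 25] top-edge deck x at h0,10,20,30,40: [36.7, 31.8, 27.0, 22.2, 17.3]
320 B 320 330 [24 42 82] top-edge deck x at h0,10,20,30,40: [37.2, 32.3, 27.5, 22.6, 17.8]
320 g 331 331 [112 125 154] top-edge deck x at h0,10,20,30,40: [43.2, 38.0, 32.8, 27.6, 22.4]
320 W 332 332 [119 126 146] top-edge deck x at h0,10,20,30,40: [43.7, 38.5, 33.3, 28.1, 22.8]
320 B 333 344 [ 14  53 116] top-edge deck x at h0,10,20,30,40: [44.3, 39.0, 33.8, 28.5, 23.3]
```

```bash
python3 -m pendant '[{"translation":[4,0,-1],"twist":[0,0,0],"grip":-0.15},{"translation":[0,0,-7],"twist":[0,0,0],"grip":-0.15},{"translation":[0,0,-3],"twist":[0,0,0],"grip":-0.15},{"translation":[-3,0,0],"twist":[0,0,0],"grip":-0.15},{"translation":[-5,0,0],"twist":[0,0,0],"grip":-0.15},{"translation":[-6,0,0],"twist":[0,0,0],"grip":-0.15},{"translation":[-6,0,0],"twist":[0,0,0],"grip":-0.15},{"translation":[-5,0,0],"twist":[0,0,0],"grip":-0.15},{"translation":[-3,0,0],"twist":[0,0,0],"grip":-0.15},{"translation":[0,0,0],"twist":[0,0,0],"grip":-0.15}]'
python3 - <<'E'
from h import *
st(); plan(wd(52.5,-11,24),A,1)
E
```

```text
t: 26.7
tool_pos: [0.5041, -0.0465, 0.0617]
orientation: [-0.017, 2.881, 0.007]
force: [-1.3, 0.5, 1.1]
opening: 0.0397
t 26.7 tcp [ 0.5041 -0.0465  0.0617] deck [ 50.3 -11.5  25.7] rot A [ 0.003  0.    -0.001] F [-1.3  0.5  1.1] open 39.7 q [-0.24 -0.25  2.17  0.08  0.97 -1.87]
from [ 0.5041 -0.0465  0.0617] deck [ 50.3 -11.5  25.7] total rot [ 0.003  0.    -0.001] dist mm 2.8
[-2.2  0.5  1.7] [ 0.003  0.    -0.001]
```

```bash
python3 -m pendant '[{"translation":[-1,0,0],"twist":[0,0,0],"grip":-0.15},{"translation":[-1,0,0],"twist":[0,0,0],"grip":-0.15},{"translation":[0,0,0],"twist":[0,0,0],"grip":-0.15},{"translation":[0,0,0],"twist":[0,0,0],"grip":-0.15},{"translation":[0,0,0],"twist":[0,0,0],"grip":-0.15},{"translation":[0,0,0],"twist":[0,0,0],"grip":-0.15},{"translation":[0,0,0],"twist":[0,0,0],"grip":-0.15},{"translation":[0,0,0],"twist":[0,0,0],"grip":-0.15},{"translation":[0,0,0],"twist":[0,0,0],"grip":-0.15},{"translation":[0,0,0],"twist":[0,0,0],"grip":-0.15}]'
python3 - <<'E'
from h import *
st(); im,d,i=shot('wrist','w7')
prof(im,i,320,240,345)
E
```

```text
t: 27.7
tool_pos: [0.5053, -0.0464, 0.0617]
orientation: [-0.017, 2.883, 0.007]
force: [-2.6, -0.5, 0.6]
opening: 0.0398
t 27.7 tcp [ 0.5053 -0.0464  0.0617] deck [ 51.4 -11.5  25.3] rot A [ 0.003 -0.001 -0.001] F [-2.6 -0.5  0.6] open 39.8 q [-0.24 -0.24  2.17  0.08  0.97 -1.86]
320 W 240 252 [192 188 179] top-edge deck x at h0,10,20,30,40: [27.8, 25.2, 22.7, 20.1, 17.5]
320 k 253 253 [53 50 49] top-edge deck x at h0,10,20,30,40: [34.6, 31.7, 28.7, 25.8, 22.9]
320 B 254 261 [23 35 63] top-edge deck x at h0,10,20,30,40: [35.1, 32.1, 29.2, 26.3, 23.3]
320 W 262 318 [147 151 162] top-edge deck x at h0,10,20,30,40: [39.3, 36.2, 33.0, 29.8, 26.7]
320 B 319 338 [ 15  51 111] top-edge deck x at h0,10,20,30,40: [70.9, 66.1, 61.2, 56.4, 51.6]
320 g 339 339 [ 86 102 143] top-edge deck x at h0,10,20,30,40: [82.6, 77.1, 71.7, 66.3, 60.9]
320 W 340 344 [162 165 164] top-edge deck x at h0,10,20,30,40: [83.2, 77.7, 72.2, 66.8, 61.3]
```

```bash
python3 -m pendant '[{"translation":[-1.5,0,0],"twist":[0,0,0],"grip":-0.15},{"translation":[-1,0,0],"twist":[0,0,0],"grip":-0.15},{"translation":[0,0,0],"twist":[0,0,0],"grip":-0.15},{"translation":[0,0,0],"twist":[0,0,0],"grip":-0.15},{"translation":[4,0,-1],"twist":[0,0,0],"grip":-0.15},{"translation":[0,0,-6],"twist":[0,0,0],"grip":-0.15},{"translation":[0,0,-3],"twist":[0,0,0],"grip":-0.15},{"translation":[0,0,0],"twist":[0,0,0],"grip":-0.15},{"translation":[0,0,0],"twist":[0,0,0],"grip":-0.15},{"translation":[0,0,0],"twist":[0,0,0],"grip":-0.15}]'
python3 - <<'E'
from h import *
st(); im,d,i=shot('wrist','w8')
prof(im,i,320,240,345)
E
```

```text
t: 28.75
tool_pos: [0.5022, -0.0467, 0.0732]
orientation: [-0.017, 2.88, 0.006]
force: [-1.7, -0.4, 0.1]
opening: 0.0394
t 28.75 tcp [ 0.5022 -0.0467  0.0732] deck [ 51.4 -11.7  37.2] rot A [ 0.003  0.002 -0.001] F [-1.7 -0.4  0.1] open 39.4 q [-0.25 -0.28  2.17  0.08  0.99 -1.86]
320 W 240 245 [193 189 183] top-edge deck x at h0,10,20,30,40: [31.0, 28.4, 25.8, 23.2, 20.6]
320 g 246 246 [79 77 76] top-edge deck x at h0,10,20,30,40: [34.3, 31.5, 28.7, 26.0, 23.2]
320 B 247 253 [26 32 50] top-edge deck x at h0,10,20,30,40: [34.8, 32.0, 29.2, 26.4, 23.6]
320 W 254 308 [121 129 151] top-edge deck x at h0,10,20,30,40: [38.7, 35.7, 32.7, 29.8, 26.8]
320 k 309 309 [54 55 53] top-edge deck x at h0,10,20,30,40: [70.7, 66.1, 61.6, 57.0, 52.5]
320 B 310 329 [20 34 62] top-edge deck x at h0,10,20,30,40: [71.3, 66.7, 62.1, 57.5, 52.9]
320 W 330 344 [142 147 156] top-edge deck x at h0,10,20,30,40: [83.6, 78.4, 73.2, 68.0, 62.8]
```

```bash
python3 -m pendant '[{"translation":[0,0,3],"twist":[0,0,0],"grip":-0.15},{"translation":[-3,0,0],"twist":[0,0,0],"grip":-0.15},{"translation":[-5,0,0],"twist":[0,0,0],"grip":-0.15},{"translation":[-6,0,0],"twist":[0,0,0],"grip":-0.15},{"translation":[-6,0,0],"twist":[0,0,0],"grip":-0.15},{"translation":[-5,0,0],"twist":[0,0,0],"grip":-0.15},{"translation":[-3,0,0],"twist":[0,0,0],"grip":-0.15},{"translation":[-1,0,0],"twist":[0,0,0],"grip":-0.15},{"translation":[0,0,0],"twist":[0,0,0],"grip":-0.15},{"translation":[0,0,0],"twist":[0,0,0],"grip":-0.15}]'
python3 - <<'E'
from h import *
st(); im,d,i=shot('wrist','w9')
prof(im,i,320,200,345)
E
```

```text
t: 29.8
tool_pos: [0.533, -0.0461, 0.0769]
orientation: [-0.017, 2.883, 0.007]
force: [-1.2, -0.5, 0.7]
opening: 0.0399
t 29.8 tcp [ 0.533  -0.0461  0.0769] deck [ 82.1 -11.5  32.9] rot A [ 0.003 -0.001 -0.001] F [-1.2 -0.5  0.7] open 39.9 q [-0.23 -0.18  2.09  0.08  0.99 -1.84]
320 W 200 252 [179 176 167] top-edge deck x at h0,10,20,30,40: [39.6, 38.0, 36.5, 35.0, 33.5]
320 k 253 253 [52 48 51] top-edge deck x at h0,10,20,30,40: [67.5, 64.6, 61.6, 58.7, 55.8]
320 B 254 261 [24 36 62] top-edge deck x at h0,10,20,30,40: [68.0, 65.1, 62.1, 59.2, 56.2]
320 W 262 319 [139 144 155] top-edge deck x at h0,10,20,30,40: [72.4, 69.2, 66.1, 62.9, 59.7]
320 g 320 320 [107 108 119] top-edge deck x at h0,10,20,30,40: [105.8, 101.0, 96.1, 91.3, 86.4]
320 B 321 330 [ 10  50 104] top-edge deck x at h0,10,20,30,40: [106.4, 101.5, 96.7, 91.8, 86.9]
320 W 331 344 [135 139 147] top-edge deck x at h0,10,20,30,40: [112.5, 107.3, 102.1, 96.9, 91.7]
```

```bash
python3 -m pendant '[{"translation":[-1.5,0,0],"twist":[0,0,0],"grip":-0.15},{"translation":[0,0,0],"twist":[0,0,0],"grip":-0.15},{"translation":[0,0,0],"twist":[0,0,0],"grip":-0.15},{"translation":[5,0,-1],"twist":[0,0,0],"grip":-0.15},{"translation":[5,0,-20],"twist":[0,0,0],"grip":-0.15},{"translation":[0,0,-35],"twist":[0,0,0],"grip":-0.15},{"translation":[-20,0,-35],"twist":[0,0,0],"grip":-0.15},{"translation":[-30,0,-20],"twist":[0,0,0],"grip":-0.15},{"translation":[-20,0,-5],"twist":[0,0,0],"grip":-0.15},{"translation":[0,0,0],"twist":[0,0,0],"grip":-0.15}]'
python3 - <<'E'
from h import *
st(); im,d,i=shot('wrist','w10')
hs=cv2.cvtColor(im,cv2.COLOR_RGB2HSV)
prof(im,i,320,60,280)
# label side edges per row, cast at its own layer height
E
```

```text
t: 30.85
tool_pos: [0.5603, -0.0459, 0.2079]
orientation: [-0.016, 2.884, 0.008]
force: [-1.0, 0.4, -1.0]
opening: 0.0393
t 30.85 tcp [ 0.5603 -0.0459  0.2079] deck [142.1 -11.6 152.5] rot A [ 0.004 -0.002 -0.001] F [-1.   0.4 -1. ] open 39.3 q [-0.21 -0.23  1.88  0.06  1.24 -1.81]
320 W 60 126 [243 241 234] top-edge deck x at h0,10,20,30,40: [13.5, 15.3, 17.0, 18.8, 20.5]
320 g 127 127 [ 73  86 130] top-edge deck x at h0,10,20,30,40: [61.0, 61.3, 61.6, 61.8, 62.1]
320 W 128 169 [148 160 197] top-edge deck x at h0,10,20,30,40: [61.8, 62.0, 62.3, 62.5, 62.8]
320 g 170 170 [116 114 110] top-edge deck x at h0,10,20,30,40: [93.8, 93.0, 92.2, 91.5, 90.7]
320 B 171 172 [19 35 65] top-edge deck x at h0,10,20,30,40: [94.5, 93.7, 93.0, 92.2, 91.4]
320 g 173 173 [111 134 186] top-edge deck x at h0,10,20,30,40: [96.1, 95.3, 94.4, 93.6, 92.8]
320 W 174 214 [220 222 228] top-edge deck x at h0,10,20,30,40: [96.9, 96.0, 95.2, 94.3, 93.5]
320 B 215 220 [ 35  57 108] top-edge deck x at h0,10,20,30,40: [130.0, 128.1, 126.2, 124.3, 122.4]
320 g 221 247 [ 85 107 152] top-edge deck x at h0,10,20,30,40: [135.0, 132.9, 130.9, 128.8, 126.8]
320 B 248 253 [ 74 105 166] top-edge deck x at h0,10,20,30,40: [158.0, 155.2, 152.5, 149.7, 146.9]
320 g 254 279 [ 81 102 149] top-edge deck x at h0,10,20,30,40: [163.2, 160.3, 157.4, 154.4, 151.5]
```

View pics/w10.png

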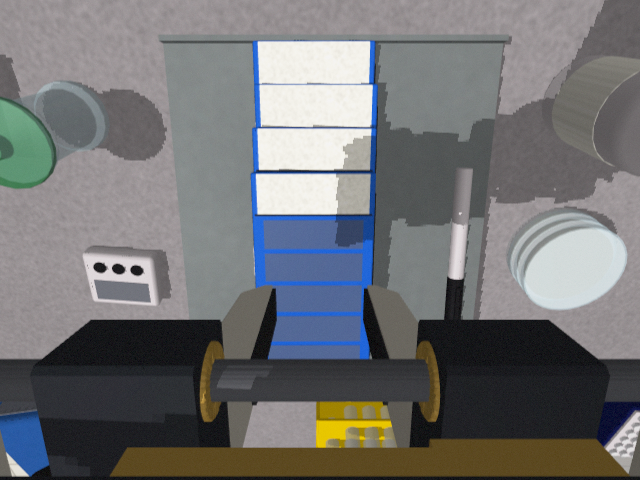

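Run:
```python
from h import *
im=cv2.imread('pics/w10.png')[:,:,::-1].copy(); i=robot.camera_info('wrist'); hs=cv2.cvtColor(im,cv2.COLOR_RGB2HSV).astype(int)
g=((hs[...,0]>100)&(hs[...,0]<125)&(hs[...,1]>140))
for h,rows in((10,(48,64,78)),(20,(90,106,120)),(30,(133,150,164)),(40,(178,195,210,225,240,255,270))):
    for v in rows:
        c=np.where(g[v,235:395])[0]+235
        if len(c)==0: continue
        a,b=ray(c.min()-.5,v,i,h),ray(c.max()+.5,v,i,h); print(h,v,c.min(),c.max(),'x',a[0].round(1),'y',b[1].round(1),a[1].round(1),'mid',((a+b)[1]/2).round(1),'w',abs(b[1]-a[1]).round(1))
for u in (262,290,320,345,366): prof(im,i,u,165,180); prof(im,i,u,122,130);prof(im,i,u,80,88)
```

```text
10 48 253 374 x 6.2 y 28.2 -58.5 mid -15.2 w 86.8
10 64 254 374 x 16.7 y 28.6 -58.3 mid -14.9 w 86.9
10 78 254 374 x 26.1 y 28.9 -58.7 mid -14.9 w 87.6
20 90 254 377 x 35.3 y 30.0 -57.5 mid -13.8 w 87.5
20 106 255 376 x 46.0 y 29.7 -57.3 mid -13.8 w 87.0
20 120 256 376 x 55.5 y 30.0 -57.0 mid -13.5 w 87.0
30 133 252 376 x 64.6 y 28.9 -58.7 mid -14.9 w 87.6
30 150 253 375 x 76.2 y 28.6 -58.5 mid -14.9 w 87.1
30 164 254 375 x 85.9 y 29.0 -58.2 mid -14.6 w 87.2
40 178 251 375 x 94.9 y 27.9 -59.1 mid -15.6 w 87.0
40 195 252 374 x 106.7 y 27.6 -59.0 mid -15.7 w 86.6
40 210 252 374 x 117.4 y 28.0 -59.5 mid -15.7 w 87.5
40 225 253 373 x 128.3 y 27.7 -59.2 mid -15.8 w 86.9
40 240 254 373 x 139.4 y 28.1 -59.0 mid -15.5 w 87.1
40 255 255 372 x 150.8 y 27.7 -58.8 mid -15.5 w 86.5
40 270 255 372 x 162.4 y 28.1 -59.3 mid -15.6 w 87.4
262 W 165 169 [244 242 234] top-edge deck x at h0,10,20,30,40: [88.2, 87.5, 86.9, 86.3, 85.7]
262 g 170 170 [96 93 94] top-edge deck x at h0,10,20,30,40: [92.0, 91.3, 90.6, 89.8, 89.1]
262 B 171 172 [22 34 72] top-edge deck x at h0,10,20,30,40: [92.8, 92.1, 91.3, 90.
[... 3409 characters left out ...]
t h0,10,20,30,40: [94.5, 93.7, 92.9, 92.0, 91.2]
366 W 174 179 [145 149 156] top-edge deck x at h0,10,20,30,40: [95.3, 94.4, 93.6, 92.7, 91.9]
366 W 122 127 [244 243 238] top-edge deck x at h0,10,20,30,40: [55.8, 56.2, 56.6, 57.0, 57.4]
366 g 128 128 [116 136 184] top-edge deck x at h0,10,20,30,40: [60.2, 60.5, 60.8, 61.0, 61.3]
366 W 129 129 [217 221 227] top-edge deck x at h0,10,20,30,40: [61.0, 61.2, 61.4, 61.7, 61.9]
366 W 80 83 [244 243 241] top-edge deck x at h0,10,20,30,40: [25.8, 27.1, 28.5, 29.8, 31.1]
366 g 84 84 [131 150 189] top-edge deck x at h0,10,20,30,40: [28.6, 29.8, 31.1, 32.3, 33.6]
366 W 85 87 [219 222 226] top-edge deck x at h0,10,20,30,40: [29.3, 30.5, 31.7, 33.0, 34.2]
```

```bash
python3 -c "
from h import *
st(); print(robot.close_job())"
```

```text
t 30.9 tcp [ 0.5592 -0.0458  0.2069] deck [140.8 -11.5 151.8] rot A [ 0.004 -0.004 -0.001] F [ 0.7  1.6 -0.3] open 39.5 q [-0.21 -0.23  1.88  0.06  1.24 -1.81]
the job is handed in; nothing more can be done
None
```

The loupe now stands on the bench in front of the slope, and the four cases are laid out as slates up it. I handed the job in at about 31 s of the 64 s allowed.

**How it was done:** I gripped the loupe, lifted it off the pile and set it down upright. Then, with the open fingertips, I:
- squared the pile from both sides and pushed it down onto the lip;
- pushed cases 2–4, then 3–4, then 4 up the slope in 30 mm steps.

**Last checks, from wrist camera pictures:**
- **Spacing:** the lower ends of cases 2, 3 and 4 are within about 1 mm of the dark line of the case beneath.
- **Alignment:** the cases' centre lines agree sideways to about 2 mm in total, with yaw under about 0.01 rad.
- **Lip:** case 1 stopped against the lip and would go no further. My camera estimate puts its lower end about 1.5 mm above the lip, which is within the calibration error, and no gap shows in the picture.
- **Loupe and forces:** the loupe was upright when last seen. The contact forces I read after each move were under about 4 N.

**Not measured:** I did not measure the marker and the other things again at the end. In the last picture the marker, timer, jar and dishes look undisturbed, and I kept the gripper clear of them. The loupe may have dropped a few millimetres when released, but it stood firmly in the later pictures.

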